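# Set the implant angle gauge on the sprung training tooth

### The job

Swing the carton's flap open past upright and leave it open, take the angle gauge out by its handle and stand it upright with the middle of its foot on the uneven top of the sprung tooth stud, pressing the stud gently part way down, never to its stop. When its pointer hangs near the middle of the scale, rock the gauge sideways on the stud until the swinging pointer settles on the black rider mark. Finish holding it there by hand, still, with the stud still part way down; leave the timer, gauze packet and suture box where they are.

Things in the scene. Friction and masses are not known exactly. Their poses are not given: they have to be found in the camera images.
- carton: fixed plain pale card carton with a grey label, 80 (its x) x 92 (its y) x 122 mm high, walls and floor 3 mm; origin at the centre of its underside. Its two x faces have U-shaped thumb notches 64 mm wide from 35 mm height up to the rim, so fingers may pass there. Inside, either side of the gauge's foot, lie ledges 8 mm high. It is roughly square to the room, turned up to 0.3 rad, and stands on the left, the stud block on the right
- flap (a joint): angle of the carton's top flap, rad: 0 shut, grows as it opens; starts at 0 to 0.25, upright at 1.57, stop at 2.4. Hinged on the carton's +y top edge; the free edge on the -y side rises and swings over to +y. A light stiff flap (20 g): the hinge's friction keeps it at any angle
- flap_tongue (a point): grip point on the tongue of the flap: the tongue is 24 mm wide (carton's x), 4 mm thick and sticks out 34 mm from the flap's -y free edge; this point is 20 mm out from that edge, in mid-thickness, 112 mm from the hinge line. It can be pinched across its 24 mm from above with the fingertips and led round the hinge while turning between the fingers
- flap_hinge (a point): middle of the flap's hinge line, on the carton's +y top edge at 122 mm height; the line runs along the carton's x
- gauge: loose angle gauge, about 0.115 kg, upright in the carton, its x and y axes within 0.06 rad of the carton's. Origin at the centre of the underside of its foot; z up along the gauge, x its thickness (the scale faces its -x side, to the robot), y its width. Steel foot 20 (x) x 44 (y) x 8 mm; white scale plate 4 mm thick, 76 wide, from 8 to 78 mm height; grey handle 10 mm thick (x) x 28 mm wide (y), from 78 to 114 mm height
- gauge_grip (a point): grip point in the handle, 99 mm above the gauge's underside on its centre line; grip across the 10 mm thickness (gauge's x)
- gauge_foot (a point): centre of the underside of the gauge's foot (the origin of the gauge)
- pointer (a joint): angle of the freely swinging pointer to the gauge's centre line, rad; 0 = along the centre line towards the foot (gauge upright). It hangs plumb by its weight and settles in about 1 s. Turning the gauge by +a about its own x axis (top leaning to its -y) makes it read +a
- pointer_tip (a point): tip of the dark pointer, 42 mm from its pivot; the pivot is 66 mm above the gauge's underside on its centre line
- rider (a joint): angle of the black rider mark on the scale, rad, same zero and sense as the pointer; 0.22 to 0.52, set anew each time, cannot be moved
- mark (a point): point of the black rider mark, 42 mm from the pointer's pivot: the pointer tip belongs here
- stud_block: fixed plaster block 72 (x) x 62 (y) x 24 mm with a steel collar of 26 mm diameter up to 30 mm height; origin at the centre of its underside. The stud stands in its centre
- stud (a joint): how far the stud is pressed down, m: 0 free, stop at 0.014; upward spring about 350 N/m with 0.7 N preload (about 2.5 N at 0.005)
- stud_top (a point): top of the tall cusp at the stud's centre, 70 mm above the surface when free; moves with the stud. Steel stem 13 mm, white tooth-like head 19 mm across, with two lower cusps 6.5 mm to its sides, 2.5 and 4 mm lower
- timer: loose bystander: flat white timer 62x62x21 mm, origin under its centre
- gauze_packet: loose bystander: flat carton 86x85x19 mm, origin under its centre
- suture_box: loose bystander: upright small carton 29x78x59 mm, origin under its centre
Things that resemble listed ones, but are neither listed nor needed, are in the scene too. Leave any brown or red look-alike of the carton alone. What is shaped like the stud_block but green is not meant.

How it is judged:
By the outcome, as a careful person would: the job done as asked, in the order asked, and still so for the second after the job is handed in, while the arm keeps its last pose, push and grip.
It also fails if it takes over 58 s, if anything falls off the work surface, if the arm or the gripper's body presses on something with over 40 N, if the wrist force passes 120 N, or if a joint passes its speed limit or range.

### The arm

A 7-joint arm with a two-finger parallel gripper is mounted at the origin on a cart in front of the work surface, level with it; the furniture and walls round the work are solid. World frame = base frame: x ahead of the robot, y to its left, z up, the work surface at z = 0. Lengths are in m, angles in rad, forces in N, time in s.
With the tool pointing down it reaches from about 0.425 to 0.95 m from the base axis. Payload 4.7 kg.
Tool frame: the origin (TCP) lies on the centre line of the jaws, within the pads' length; the fingertips stand 22 mm ahead of it and the grasp point (between the pads) lies 3 mm ahead of it (robot.tip_reach is the distance from the TCP to the fingertips, in m); z points along the fingers, y is the line along which they close (so a half turn about z gives the same grasp; the last joint's range is limited). The gripper opens to 85 mm and grips with 20 to 120 N. Pads are 22 mm wide; open, the fingers measure 114 mm over their backs; the gripper's body (76 mm by 85 mm) begins 54 mm behind the grasp point. The pads swing forward as they close: fully open they stand 13 mm farther back than shut.
Start: joints at [-1.331, 0.469, -0.049, 1.532, 0.024, 1.141, -0.082], TCP at [0.179, 0.651, 0.253] pointing down, gripper open.
Joint ranges: [-2.59, 2.59], [-0.33, 1.99], [-1.39, 1.29], [0.1, 2.45], [-1.04, 4.18], [0.21, 1.99], [-2.66, 2.66]. Speed limits (rad/s): [2.57, 2.57, 3.14, 3.14, 3.14, 3.14, 3.14].

### API

Orientations are given as a unit quaternion [w, x, y, z].
In Python, from cell import robot gives the robot as it stands. The module is installed in compiled form; this text tells all that it offers.
- The arm moves only by the tool send_rows, never from a script. Its argument "commands" is text: rows parted by semicolons, each of 7 numbers parted by spaces: the shift along the tool's x, y, z in m, then the turn, a rotation vector about the tool's x, y, z in rad, then the opening in per cent of the stroke, from 0 (shut) to 100 (fully open). A call has exactly 8 rows; each row is the pose to reach, as a shift and turn from the pose commanded when the call began, along the tool's axes at that moment; what a row does not reach only later rows make up. A row lasts 1/8 s, in which the tool goes at most 62.5 mm and 10.7 degrees, less where a joint would pass 70% of its speed; a pose out of reach is approached as far as the arm can. A call with a gripper value outside its range is refused whole. The fingers move at their own pace and stop on an object; "force" is the grip in N (left out, the last holds). Time passes only in rows, so rows that repeat a pose let the fingers close, or fill a call up. It gives the time, the measured TCP pose, the force, the opening and the grip force at its end, in the units of the state.
- robot.state(): the state, without advancing time (a new reading comes with each control period).
- robot.capture(name): name is "scene" or "side" or "wrist"; returns a dict with "img" (420x560x3 uint8, red, green, blue), "intrinsics" (3x3 intrinsics, pixels), "rvec" (rotation vector, rad) and "tvec" (3), from world to camera coordinates, as OpenCV has them; the wrist camera has in their place "tool_from_camera" (4x4, takes a point from camera to tool coordinates, whose origin is the TCP and whose axes are the flange's). Camera axes: x right, y down, z forward; pixel columns grow to the right and rows downward; lengths in m; the calibration is good to about 2 mm. A picture is of the moment at which its call begins: read the wrist's pose just before it. There is no depth.
- robot.sign_off(): hands the job in; it is judged then, once.
Trained networks look in a picture, given as the dict that the camera call returned (one of the last four; its "shot" number tells which), for a name from the list of things; names that differ only in an ending like _2 or _b are one class to them, and where a whole thing is asked for, a point or a joint stands for the part that bears it (a point fixed in the world has none). Each returns a list of dicts, best first, with "score" (0 to 1); they miss things now and then, are a little off and sometimes report something else, mostly with a low value. They report only what shows in the picture. A call takes as long as a camera call. They do not tell look-alikes from the thing itself.
- robot.look_for(picture, name): "rect" ([left, top, right, bottom] in pixels, round what is visible of it).
- robot.spot_point(picture, name): "pixel" ([column, row] in pixels: a listed point, or the origin of a listed thing).
The state is a dict: "clock": time; "joint_pos": joint angles; "joint_velocities": joint speeds; "joint_torque": joint torques, N m; "position": TCP position; "orientation": TCP orientation; "wrist_force": force on the tool from outside, world axes, zero at the start; "ft_torque": the same for the moment, N m; "finger_gap": finger opening in m; "finger_force": force on a finger pad.
Only numpy, scipy, OpenCV 4.12 (cv2) and the standard library are available. Lean on these libraries where they do the work, as an engineer would, in place of code of your own. Each camera call takes 0.05 s, during which the arm holds its last target. There are 200 camera calls.

## Working session

There is one attempt and no reset: what is moved stays moved. The work goes in short steps, Python scripts to look and compute and a tool call to move; the robot and the scene stay as the last step left them, time stands still between calls to the robot, and variables do not carry over. Pictures are saved under pics/ and viewed, at most 10 in all, crops included, and the job is handed in when it is done.

Besides the shell and the picture viewer there is one more tool, called after ">>>" as a command line: name --argument value ..., lists and objects as JSON in quotes. send_rows: Moves the arm, as the interface text tells. Its arguments: {"type":"object","properties":{"commands":{"type":"string"},"force":{"type":"number"}},"required":["commands"]}

```bash
mkdir -p pics
cat > h.py <<'E'
import numpy as np, cv2
from cell import robot
from scipy.spatial.transform import Rotation as R
def cam(p):
    Rm=cv2.Rodrigues(np.array(p['rvec'],float))[0]; return np.array(p['intrinsics'],float),Rm,np.array(p['tvec'],float).ravel()
def tcp():
    s=robot.state(); q=s['orientation']; return np.array(s['position']),R.from_quat([q[1],q[2],q[3],q[0]])
def wristcam(p,pos,rot):
    T=np.eye(4);T[:3,:3]=rot.as_matrix();T[:3,3]=pos
    W=np.linalg.inv(T@np.array(p['tool_from_camera'])); return np.array(p['intrinsics'],float),W[:3,:3],W[:3,3]
def proj(c,X):
    K,Rm,t=c; x=K@(Rm@np.array(X,float)+t); return x[:2]/x[2]
def ray(c,px):
    K,Rm,t=c; d=Rm.T@np.linalg.solve(K,[px[0],px[1],1]); return -Rm.T@t,d/np.linalg.norm(d)
def atz(c,px,z):
    o,d=ray(c,px); return o+d*(z-o[2])/d[2]
def tri(l):
    A=np.zeros((3,3));b=np.zeros(3)
    for c,px in l:
        o,d=ray(c,px);M=np.eye(3)-np.outer(d,d);A+=M;b+=M@o
    X=np.linalg.solve(A,b); return X,[np.round(proj(c,X)-px,1) for c,px in l]
def save(n,img,s=1): cv2.imwrite(f'pics/{n}.png',cv2.resize(img[:,:,::-1],None,fx=s,fy=s,interpolation=cv2.INTER_CUBIC))
E
python3 - <<'E'
from h import *
np.set_printoptions(precision=3,suppress=True)
a=robot.capture('scene');b=robot.capture('side')
print(tcp()[0],tcp()[1].as_matrix())
for p in(a,b):
    c=cam(p);print('cam',-c[1].T@c[2], 'fwd',c[1][2])
    for n in['carton','stud_block','flap_tongue','flap_hinge','stud_top','timer','gauze_packet','suture_box','gauge']:
        print(n,[(np.round(d['pixel']).tolist(),round(d['score'],2)) for d in robot.spot_point(p,n)[:4]])
    print([(np.round(d['rect']).tolist(),round(d['score'],2)) for d in robot.look_for(p,'carton')[:4]])
im=np.vstack([a['img'],b['img']])
save('both',im,.71)
save('scene',a['img'],1.4)
np.savez('first.npz',a=a['img'],b=b['img'])
E
```

```text
[0.179 0.65  0.252] [[-0.964  0.266 -0.   ]
 [ 0.266  0.964 -0.002]
 [-0.    -0.002 -1.   ]]
cam [1.29  0.335 1.165] fwd [-0.543 -0.247 -0.802]
carton [([372.0, 230.0], 0.9), ([208.0, 158.0], 0.76), ([305.0, 228.0], 0.75)]
stud_block [([261.0, 173.0], 0.87), ([255.0, 205.0], 0.83), ([222.0, 234.0], 0.68)]
flap_tongue [([350.0, 186.0], 0.98), ([286.0, 188.0], 0.81), ([190.0, 120.0], 0.71)]
flap_hinge [([391.0, 212.0], 0.87), ([325.0, 212.0], 0.87), ([212.0, 142.0], 0.55)]
stud_top [([217.0, 223.0], 0.53), ([251.0, 193.0], 0.45), ([258.0, 154.0], 0.37)]
timer [([300.0, 176.0], 0.93)]
gauze_packet [([270.0, 276.0], 0.95)]
suture_box [([322.0, 302.0], 0.67)]
gauge [([372.0, 227.0], 0.76)]
[([185.0, 114.0, 228.0, 178.0], 0.94), ([348.0, 184.0, 396.0, 246.0], 0.77), ([280.0, 182.0, 331.0, 245.0], 0.74), ([288.0, 166.0, 308.0, 185.0], 0.23)]
cam [0.273 0.631 0.775] fwd [ 0.299 -0.643 -0.705]
carton [([360.0, 175.0], 0.95), ([283.0, 304.0], 0.79), ([282.0, 247.0], 0.61)]
stud_block [([272.0, 184.0], 0.8), ([354.0, 210.0], 0.73), ([309.0, 206.0], 0.69), ([277.0, 306.0], 0.44)]
flap_tongue [([299.0, 198.0], 0.93), ([298.0, 250.0], 0.91), ([386.0, 133.0], 0.73)]
flap_hinge [([271.0, 221.0], 0.94), ([265.0, 283.0], 0.88), ([357.0, 144.0], 0.82), ([230.0, 222.0], 0.61)]
stud_top [([272.0, 165.0], 0.6), ([359.0, 190.0], 0.6), ([312.0, 186.0], 0.44)]
timer [([345.0, 240.0], 0.67)]
gauze_packet [([233.0, 221.0], 0.74)]
suture_box [([196.0, 256.0], 0.94)]
gauge [([276.0, 303.0], 0.6), ([347.0, 239.0], 0.34)]
[([250.0, 244.0, 308.0, 328.0], 0.79), ([341.0, 130.0, 389.0, 184.0], 0.75), ([255.0, 190.0, 306.0, 258.0], 0.64)]
```

View pics/scene.png

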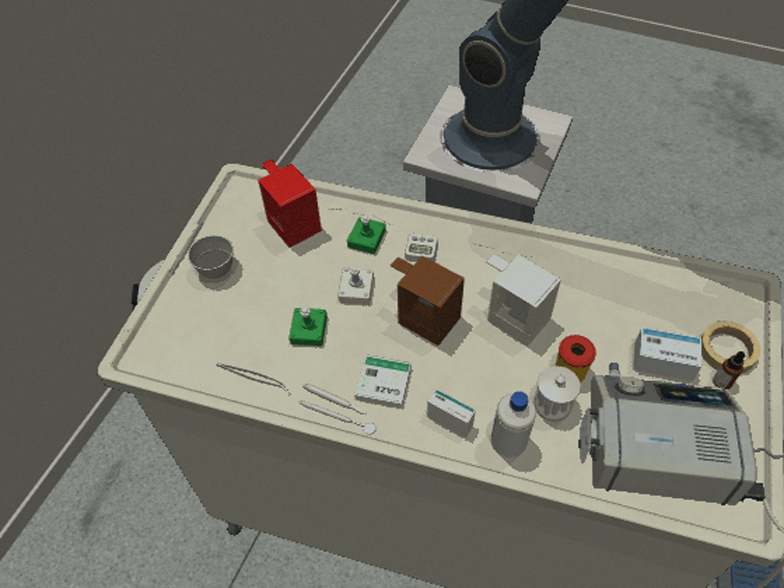

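View pics/both.png

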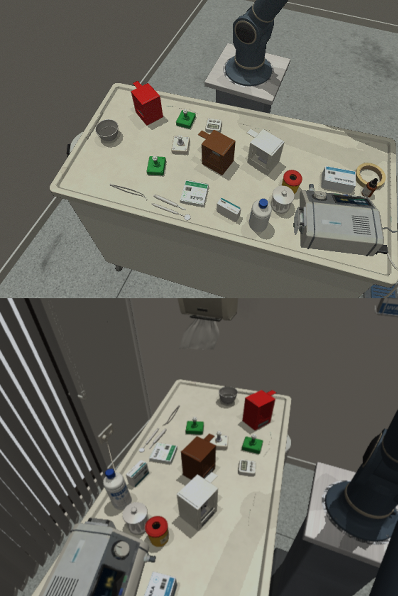

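The picture shows three carton-shaped things (scene pixels): pale (372,230), brown (305,228) and red (208,158). There are also three stud blocks: white (255,205), green (261,173) and green (222,234). I choose the pale carton and the white block.

Run:
```python
from h import *
np.set_printoptions(precision=3,suppress=True)
a=robot.capture('scene');b=robot.capture('side');A=cam(a);B=cam(b)
t=tri([(A,(350,186)),(B,(298,250))]);h=tri([(A,(391,212)),(B,(265,283))])
s=tri([(A,(251,193)),(B,(312,186))]);c=tri([(A,(372,230)),(B,(283,304))]);k=tri([(A,(255,205)),(B,(309,206))])
print('tongue',t,'\nhinge',h,'\nstud',s,'\ncarton',c,'\nblock',k)
for n,px,qx in(('timer',(300,176),(345,240)),('gauze',(270,276),(233,221)),('suture',(322,302),(196,256)),('brown',(305,228),(282,247))):
    print(n,atz(A,px,0),atz(B,qx,0))
for u,v in(((372,230),A),((255,205),A)):print(atz(v,u,0))
print(robot.tip_reach,robot.state()['wrist_force'],robot.state()['finger_gap'])
x=cv2.resize(a['img'][165:265,230:420],None,fx=4,fy=4,interpolation=cv2.INTER_CUBIC)
save('crop1',x)
```

```text
tongue (array([0.452, 0.146, 0.124]), [array([0.5, 0.7]), array([ 0.7, -0.8])]) 
hinge (array([0.485, 0.258, 0.122]), [array([-1.7, -2. ]), array([-2.2,  2.3])]) 
stud (array([ 0.519, -0.111,  0.062]), [array([-1.2, -2.3]), array([-1.7,  1.9])]) 
carton (array([ 0.464,  0.218, -0.006]), [array([-1.6, -1.9]), array([-2. ,  2.1])]) 
block (array([ 0.516, -0.101,  0.001]), [array([-0.1, -0.1]), array([-0.1,  0.1])])
timer [ 0.37  -0.025  0.   ] [ 0.386 -0.022  0.   ]
gauze [0.706 0.029 0.   ] [0.689 0.033 0.   ]
suture [0.723 0.176 0.   ] [0.718 0.176 0.   ]
brown [0.535 0.057 0.   ] [0.528 0.064 0.   ]
[0.472 0.225 0.   ]
[ 0.516 -0.101  0.   ]
0.022 [ 0.398 -0.415 -0.36 ] 0.085675092515443
```

View pics/crop1.png

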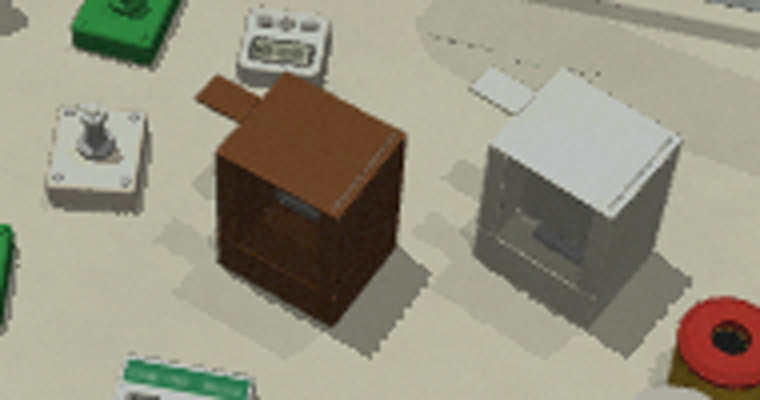

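Crop 1 shows the pale carton with tongue at crop (500,90), its gauge visible through the notch, and the white stud block at (97,160). The choice is confirmed.

```bash
cat >> h.py <<'E'
np.set_printoptions(precision=4,suppress=True)
def down(psi): # tool x = thing y, tool y = thing x, z down
    c,s=np.cos(psi),np.sin(psi); return R.from_matrix(np.array([[-s,c,0],[c,s,0],[0,0,-1.]]))
def go(P,Rt=None):
    p,r=tcp(); Rt=Rt or r
    print('shift',r.inv().apply(np.array(P)-p),'turn',(r.inv()*Rt).as_rotvec())
E
python3 -c "
from h import *
go([0.452,0.146,0.27],down(-.29))"
```

```text
shift [-0.397  -0.4142 -0.0167] turn [ 0.0001 -0.0002  1.592 ]
```

>>> send_rows --commands "-0.04 -0.041 -0.004 0 0 0.18 60; -0.08 -0.083 -0.008 0 0 0.36 50; -0.12 -0.125 -0.017 0 0 0.54 50; -0.16 -0.167 -0.017 0 0 0.72 50; -0.2 -0.21 -0.017 0 0 0.9 50; -0.24 -0.25 -0.017 0 0 1.08 50; -0.28 -0.292 -0.017 0 0 1.26 50; -0.32 -0.333 -0.017 0 0 1.42 50" --force 30

```text
clock: 2.2
position: [0.4, 0.2431, 0.2707]
orientation: [-0.0, 0.749, 0.662, 0.001]
wrist_force: [0.3, -0.2, 0.4]
finger_gap: 0.0426
finger_force: 0.0
```

```bash
python3 -c "
from h import *
print(robot.state()['clock'],tcp()[0],robot.state()['finger_gap'])
go([0.452,0.146,0.27],down(-.29))"
```

```text
2.2 [0.4    0.2431 0.2707] 0.04257879742997555
shift [-0.0899  0.0635  0.0007] turn [ 0.0005 -0.0012  0.1668]
```

>>> send_rows --commands "-0.03 0.02 0 0 0 0.08 50; -0.06 0.042 0 0 0 0.167 50; -0.09 0.0635 0 0 0 0.167 50; -0.09 0.0635 0 0 0 0.167 50; -0.09 0.0635 0 0 0 0.167 50; -0.09 0.0635 0 0 0 0.167 50; -0.09 0.0635 0 0 0 0.167 50; -0.09 0.0635 0 0 0 0.167 50"

```text
clock: 3.2
position: [0.4516, 0.1484, 0.2703]
orientation: [-0.0, 0.8, 0.6, 0.0]
wrist_force: [0.2, -0.2, 0.2]
finger_gap: 0.0427
finger_force: 0.0
```

Run:
```python
from h import *
p,r=tcp();w=robot.capture('wrist');W=wristcam(w,p,r)
print(p,r.as_matrix(),'cam',-W[1].T@W[2],W[1][2])
for n in['flap_tongue','flap_hinge','carton']:
    l=[(np.round(d['pixel'],1).tolist(),round(d['score'],2)) for d in robot.spot_point(w,n)[:3]];print(n,l)
    for q in l: print(atz(W,q[0],.122))
save('w1',w['img'])
print('pred tongue',proj(W,[.452,.146,.122]),'hinge',proj(W,[.485,.258,.122]))
```

```text
[0.4516 0.1484 0.2703] [[ 0.2802  0.9599 -0.0001]
 [ 0.9599 -0.2802  0.0001]
 [ 0.0001 -0.0001 -1.    ]] cam [0.4717 0.2161 0.3904] [-0.0779 -0.2663 -0.9607]
flap_tongue [([278.0, 192.7], 0.82)]
[0.4503 0.1551 0.122 ]
flap_hinge [([278.3, 50.0], 0.96), ([396.3, 215.3], 0.75)]
[0.4823 0.2628 0.122 ]
[0.5447 0.1063 0.122 ]
carton [([280.0, 109.9], 0.96), ([364.5, 219.3], 0.63)]
[0.4712 0.2203 0.122 ]
[0.517  0.1105 0.122 ]
pred tongue [282.8309 201.9082] hinge [283.4024  55.5224]
```

View pics/w1.png

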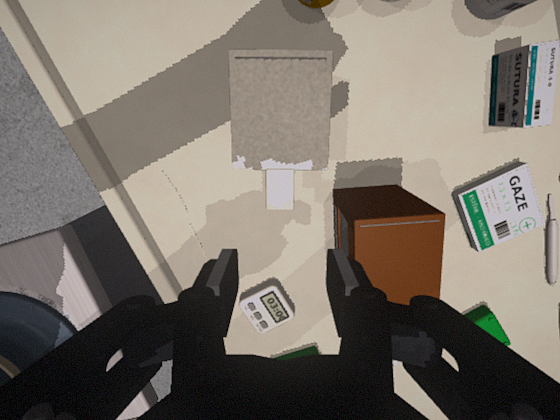

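Run:
```python
from h import *
a=robot.capture('scene');b=robot.capture('side');A=cam(a);B=cam(b)
p,r=tcp();w=robot.capture('wrist');W=wristcam(w,p,r)
print('tongue',tri([(A,(350,186)),(B,(298,250)),(W,(279,192.3))]))
print('tongue2',tri([(A,(350,186)),(B,(298,250))]),tri([(A,(350,186)),(W,(279,192.3))]),tri([(B,(298,250)),(W,(279,192.3))]))
print('hinge',tri([(A,(391,212)),(B,(265,283)),(W,(281,53))]))
for z in(.122,.13,.14): 
  e=atz(W,(279.5,168),z);h=atz(W,(281,53),.122);print(z,e,np.linalg.norm(e-h),'yaw',np.arctan2(-(h-e)[0],(h-e)[1]))
```

```text
tongue (array([0.4519, 0.1497, 0.1249]), [array([1.9, 0.9]), array([0.1, 0.2]), array([2.2, 6.1])])
tongue2 (array([0.452 , 0.146 , 0.1238]), [array([0.5, 0.7]), array([ 0.7, -0.8])]) (array([0.4511, 0.1494, 0.1233]), [array([1.9, 1. ]), array([1.4, 6.2])]) (array([0.4511, 0.1564, 0.1331]), [array([-0.6,  0.2]), array([-1.1,  1.3])])
hinge (array([0.4844, 0.2585, 0.123 ]), [array([-1.3, -2.1]), array([-2.3,  2.5]), array([0.9, 1.2])])
0.122 [0.4578 0.1748 0.122 ] 0.08884130960200749 yaw -0.2996388291603773
0.13 [0.4583 0.1761 0.13  ] 0.08791965095513495 yaw -0.2991472497032562
0.14 [0.4588 0.1776 0.14  ] 0.08781163251139182 yaw -0.29851208245251015
```

```bash
python3 -c "
from h import *
go([0.4505,0.153,0.137],down(-.295))"
```

```text
shift [ 0.0045 -0.0026  0.1333] turn [-0.0001 -0.      0.0101]
```

>>> send_rows --commands "0.0045 -0.0026 0.03 0 0 0.01 50; 0.0045 -0.0026 0.07 0 0 0.01 50; 0.0045 -0.0026 0.11 0 0 0.01 50; 0.0045 -0.0026 0.133 0 0 0.01 50; 0.0045 -0.0026 0.133 0 0 0.01 20; 0.0045 -0.0026 0.133 0 0 0.01 15; 0.0045 -0.0026 0.133 0 0 0.01 15; 0.0045 -0.0026 0.133 0 0 0.01 15" --force 20

```text
clock: 4.55
position: [0.4506, 0.1522, 0.1378]
orientation: [0.0, 0.803, 0.595, 0.0]
wrist_force: [-0.5, -4.8, -0.3]
finger_gap: 0.0234
finger_force: 21.7
```

>>> send_rows --commands "0.002 0 -0.0167 0 0 0 15; 0.0067 0 -0.0328 0 0 0 15; 0.0136 0 -0.048 0 0 0 15; 0.0227 0 -0.062 0 0 0 15; 0.0338 0 -0.0747 0 0 0 15; 0.0467 0 -0.0855 0 0 0 15; 0.061 0 -0.0942 0 0 0 15; 0.0766 0 -0.1007 0 0 0 15"

```text
clock: 5.55
position: [0.4729, 0.2267, 0.2386]
orientation: [0.0, 0.803, 0.595, -0.0]
wrist_force: [-0.3, -1.5, -0.3]
finger_gap: 0.0234
finger_force: 22.8
```

>>> send_rows --commands "0.0162 0 -0.004 0 0 0 15; 0.0329 0 -0.0057 0 0 0 15; 0.0497 0 -0.0048 0 0 0 15; 0.0662 0 -0.0013 0 0 0 15; 0.0819 0 0.0045 0 0 0 15; 0.0965 0 0.0127 0 0 0 15; 0.0965 0 0.0127 0 0 0 15; 0.0965 0 0.0127 0 0 0 50"

```text
clock: 6.55
position: [0.501, 0.3202, 0.225]
orientation: [-0.0, 0.803, 0.596, 0.001]
wrist_force: [0.2, -1.0, -0.2]
finger_gap: 0.0403
finger_force: 0.0
```

```bash
python3 -c "
from h import *
p,r=tcp();print(p)
go([0.445,0.13,0.33],down(-.295))
w=robot.capture('wrist');save('w2',w['img'])"
```

```text
[0.501  0.3202 0.225 ]
shift [-0.1981  0.0015 -0.1053] turn [ 0.0003 -0.0013  0.0011]
```

>>> send_rows --commands "0 0 -0.01 0 0 0 50; 0 0 -0.04 0 0 0 50; 0 0 -0.09 0 0 0 50; -0.04 0.001 -0.09 0 0 0 50; -0.09 0.001 -0.08 0 0 0 50; -0.12 0.001 -0.06 0 0 0 50; -0.145 0.001 -0.055 0 0 0 50; -0.145 0.001 -0.055 0 0 0 50"

```text
clock: 7.6
position: [0.4594, 0.1777, 0.2806]
orientation: [-0.0, 0.804, 0.594, 0.0]
wrist_force: [0.4, 0.4, -0.0]
finger_gap: 0.043
finger_force: 0.0
```

Run:
```python
from h import *
p,r=tcp();w=robot.capture('wrist');W=wristcam(w,p,r)
print(p)
for n,z in[('gauge_grip',.102),('gauge',.003),('flap_hinge',.122),('flap_tongue',.21),('gauge_foot',.003)]:
    for d in robot.spot_point(w,n)[:3]:print(n,np.round(d['pixel'],1),round(d['score'],2),atz(W,d['pixel'],z))
a=robot.capture('scene');A=cam(a);b=robot.capture('side');B=cam(b)
for k,c in((a,A),(b,B)):
    print([(n,np.round(d['pixel'],1),round(d['score'],2)) for n in('gauge_grip','flap_tongue') for d in robot.spot_point(k,n)[:2]])
v=np.hstack([w['img'],cv2.resize(a['img'][150:255,320:425],(240,240)).repeat(1,0) if 0 else cv2.resize(a['img'][150:280,330:404],(239,420))])
save('w3',v)
```

```text
[0.4594 0.1777 0.2806]
gauge_grip [276.4 144.5] 0.73 [0.4678 0.2217 0.102 ]
gauge [279.  140.7] 0.83 [0.468  0.2174 0.003 ]
flap_hinge [392.4 241. ] 0.77 [0.5461 0.1062 0.122 ]
flap_hinge [278.4  88.8] 0.7 [0.4837 0.2658 0.122 ]
gauge_foot [274.9 139. ] 0.9 [0.4639 0.2208 0.003 ]
[('gauge_grip', array([375.2, 204.4]), 0.69), ('flap_tongue', array([192.5, 118.4]), 0.9), ('flap_tongue', array([286.7, 186. ]), 0.88)]
[('gauge_grip', array([276.6, 278.8]), 0.89), ('flap_tongue', array([381.7, 132.5]), 0.96), ('flap_tongue', array([239.9, 274.3]), 0.71)]
```

View pics/w3.png

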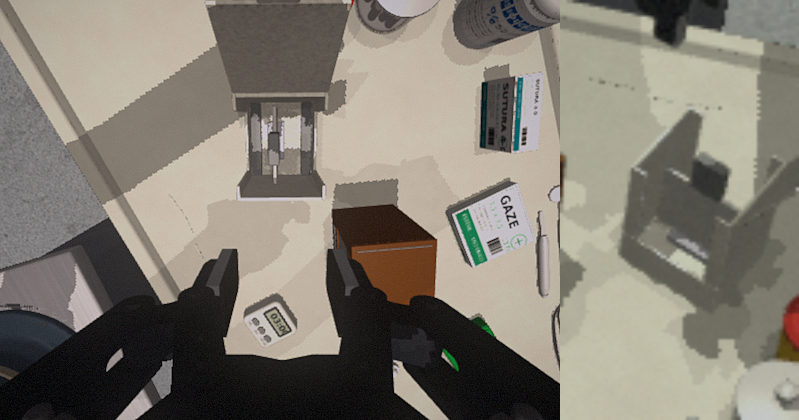

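The flap is open, leaning past upright. The gauge handle shows at wrist pixel (275,147), and its plate runs along image rows, parallel to the carton.

Run:
```python
from h import *
p,r=tcp();w=robot.capture('wrist');W=wristcam(w,p,r)
a=robot.capture('scene');A=cam(a);b=robot.capture('side');B=cam(b)
print(tri([(A,(375.2,204.4)),(B,(276.6,278.8)),(W,(275.5,146))]))
for z in(.102,.117):print(atz(W,(275.5,147),z))
save('w3c',w['img'][85:205,220:340],5)
g=tri([(A,(375.2,204.4)),(B,(276.6,278.8)),(W,(275.5,146))])[0]
```

```text
(array([0.4687, 0.2215, 0.106 ]), [array([1. , 0.4]), array([ 1. , -0.3]), array([2.3, 1. ])])
[0.4665 0.2217 0.102 ]
[0.4672 0.223  0.117 ]
```

View pics/w3c.png

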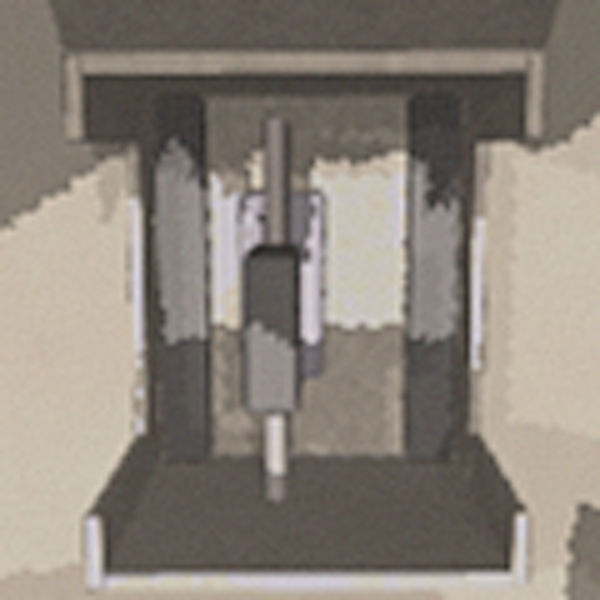

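Run:
```python
from h import *
p,r=tcp();w=robot.capture('wrist');W=wristcam(w,p,r)
print('top',atz(W,(274.4,152.6),.117),'foot',atz(W,(276.6,141.6),.011))
print('yaw from plate top ends',atz(W,(275.5,109),.081),atz(W,(275,179.5),.081))
go([.465,.2185,.105],r)
```

```text
top [0.4648 0.2185 0.117 ] foot [0.4654 0.2195 0.011 ]
yaw from plate top ends [0.4761 0.2541 0.081 ] [0.4554 0.1888 0.081 ]
shift [ 0.0388 -0.0062  0.1753] turn [-0. -0. -0.]
```

>>> send_rows --commands "0.02 -0.006 0.03 0 0 0 50; 0.039 -0.006 0.06 0 0 0 50; 0.039 -0.006 0.1 0 0 0 50; 0.039 -0.006 0.14 0 0 0 50; 0.039 -0.006 0.165 0 0 0 50; 0.039 -0.006 0.175 0 0 0 50; 0.039 -0.006 0.175 0 0 0 50; 0.039 -0.006 0.175 0 0 0 30" --force 40

```text
clock: 9.4
position: [0.4661, 0.219, 0.1064]
orientation: [0.0, 0.803, 0.595, 0.001]
wrist_force: [1.0, -0.0, -0.0]
finger_gap: 0.0268
finger_force: 0.0
```

>>> send_rows --commands "0 0 0 0 0 0 20; 0 0 0 0 0 0 5; 0 0 0 0 0 0 0; 0 0 0 0 0 0 0; 0 0 0 0 0 0 0; 0 0 -0.005 0 0 0 0; 0 0 -0.01 0 0 0 0; 0 0 -0.01 0 0 0 0" --force 60

```text
clock: 10.4
position: [0.4654, 0.2187, 0.1156]
orientation: [-0.0, 0.803, 0.596, 0.0]
wrist_force: [-0.4, 0.6, -1.4]
finger_gap: 0.0092
finger_force: 58.3
```

>>> send_rows --commands "0 0 -0.03 0 0 0 0; 0 0 -0.08 0 0 0 0; 0 0 -0.135 0 0 0 0; 0 0 -0.19 0 0 0.1 0; 0.015 -0.015 -0.23 0 0 0.25 0; 0.03 -0.03 -0.27 0 0 0.4 0; 0.045 -0.05 -0.31 0 0 0.55 0; 0.063 -0.066 -0.34 0 0 0.7 0"

```text
clock: 11.4
position: [0.4199, 0.2984, 0.4569]
orientation: [-0.001, 0.96, 0.282, 0.0]
wrist_force: [0.2, 0.0, -2.5]
finger_gap: 0.0094
finger_force: 58.6
```

>>> send_rows --commands "0 0 0 0 0 0.05 0; 0 0 0 0 0 0.05 0; 0 0 0 0 0 0.05 0; 0 0 0 0 0 0.05 0; 0 0 0 0 0 0.05 0; 0 0 0 0 0 0.05 0; 0 0 0 0 0 0.05 0; 0 0 0 0 0 0.05 0"

```text
clock: 12.4
position: [0.4204, 0.2981, 0.4553]
orientation: [-0.0, 0.966, 0.26, 0.0]
wrist_force: [0.0, 0.0, -1.7]
finger_gap: 0.0095
finger_force: 58.6
```

Run:
```python
from h import *
p,r=tcp();b=robot.capture('side');B=cam(b);print(p,r.as_matrix())
G=lambda v:p+r.apply([v[1],v[0],-(v[2]-.102)])  # gauge pt (x,y,z) -> world; grip at TCP+3mm
pts={'grip':(0,0,.099),'foot':(0,0,0),'pivot':(-.003,0,.066)}
for n,v in pts.items():print(n,proj(B,G(v)))
for n in('gauge_grip','gauge_foot','pointer_tip','mark'):
    print(n,[(np.round(d['pixel'],1),round(d['score'],2)) for d in robot.spot_point(b,n)[:2]])
u=proj(B,G((0,0,.06))).astype(int);x0,y0=max(u[0]-75,0),max(u[1]-75,0);print('crop',x0,y0)
save('g1',b['img'][y0:y0+150,x0:x0+150],4)
np.savez('g1.npz',img=b['img'])
```

```text
[0.4204 0.2981 0.4553] [[ 0.8649  0.5019 -0.    ]
 [ 0.5019 -0.8649  0.0001]
 [ 0.0001 -0.0001 -1.    ]]
grip [282.47   182.1061]
foot [283.218  233.1696]
pivot [283.0089 202.2526]
gauge_grip [(array([279.9, 183.5]), 0.67)]
gauge_foot [(array([281.3, 226.3]), 0.72)]
pointer_tip [(array([282.2, 227.1]), 0.58), (array([310.9, 186.9]), 0.53)]
mark [(array([300.1, 222.7]), 0.56)]
crop 207 128
```

View pics/g1.png

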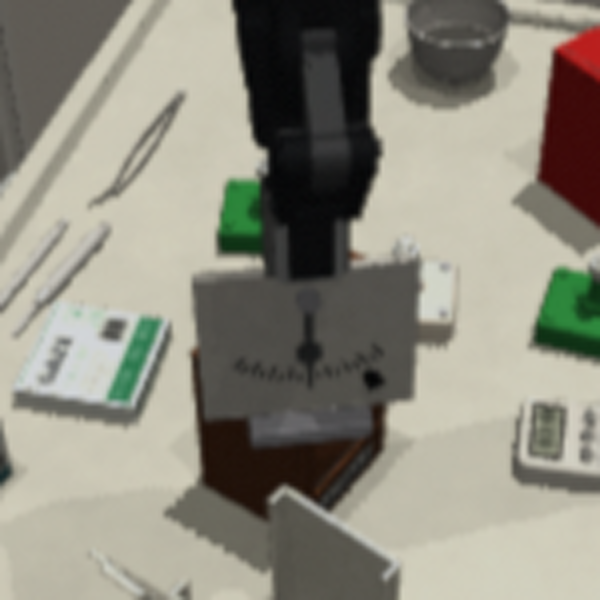

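Run:
```python
from h import *
p,r=tcp();B=cam(robot.capture('side'))
n=r.apply([0,1,0])
def gy(px,x0=-.004):
    o,d=ray(B,px);P0=p+n*x0;X=o+d*((P0-o)@n)/(d@n);v=r.inv().apply(X-p);return np.array([v[0],.102-v[2]])
im=np.load('g1.npz')['img'];g=cv2.resize(cv2.cvtColor(im[128:278,207:357],cv2.COLOR_RGB2GRAY),None,fx=4,fy=4,interpolation=cv2.INTER_CUBIC)
def cen(x0,y0,x1,y1,t):
    m=g[y0:y1,x0:x1]<t;ys,xs=np.nonzero(m);return xs.mean()+x0,ys.mean()+y0,m.sum(),xs.min()+x0,xs.max()+x0,ys.min()+y0,ys.max()+y0
print(cen(355,360,392,400,50))
f=lambda c:(207+(c[0]+.5)/4-.5,128+(c[1]+.5)/4-.5)
for c in((309,298),(372,380),(365,373),(309,352),(310,388),(193,275),(418,262),(204,418),(414,400)):print(c,gy(f(c)))
pv=gy(f((309,298)));
for c in(cen(355,360,392,400,50)[:2],(366,373),(310,388)):
    d=gy(f(c))-pv;print(c,np.arctan2(-d[0],-d[1]),np.linalg.norm(d))
```

```text
(np.float64(372.398753894081), np.float64(379.1214953271028), np.int64(321), np.int64(363), np.int64(383), np.int64(369), np.int64(389))
(309, 298) [-0.001   0.0671]
(372, 380) [-0.023   0.0239]
(365, 373) [-0.0204  0.0279]
(309, 352) [-0.0008  0.0412]
(310, 388) [-0.001   0.0228]
(193, 275) [0.0364 0.0822]
(418, 262) [-0.037  0.079]
(204, 418) [0.0369 0.0122]
(414, 400) [-0.0384  0.0111]
(np.float64(372.398753894081), np.float64(379.1214953271028)) 0.47606623789623165 0.04812812114021474
(366, 373) 0.46533944012797906 0.04395838263082697
(310, 388) -0.0005054126298735115 0.04432863561881403
```

>>> send_rows --commands "-0.01 0.035 0 0 0 0 0; -0.03 0.085 0.01 0 0 0 0; -0.05 0.135 0.03 0 0 0 0; -0.07 0.185 0.05 0 0 0 0; -0.09 0.235 0.075 0 0 0 0; -0.11 0.29 0.1 0 0 0 0; -0.135 0.345 0.13 0 0 0 0; -0.153 0.397 0.155 0 0 0 0"

```text
clock: 13.7
position: [0.4867, -0.1199, 0.3016]
orientation: [-0.0, 0.965, 0.26, 0.001]
wrist_force: [-0.1, 1.1, -1.6]
finger_gap: 0.0092
finger_force: 58.7
```

>>> send_rows --commands "0 0 0 0 0 0 0; 0 0 0 0 0 0 0; 0 0 0 0 0 0 0; 0 0 0 0 0 0 0; 0 0 0 0 0 0 0; 0 0 0 0 0 0 0; 0 0 0 0 0 0 0; 0 0 0 0 0 0 0"

```text
clock: 14.7
position: [0.4867, -0.1185, 0.3019]
orientation: [-0.0, 0.966, 0.26, 0.0]
wrist_force: [0.8, -0.6, -1.6]
finger_gap: 0.0091
finger_force: 59.2
```

Run:
```python
from h import *
p,r=tcp();w=robot.capture('wrist');W=wristcam(w,p,r)
a=robot.capture('scene');A=cam(a);b=robot.capture('side');B=cam(b);print(p,r.as_rotvec(),robot.state()['clock'],robot.state()['wrist_force'])
for k,c in((w,W),(a,A),(b,B)):
    print('pred',proj(c,[.517,-.105,.07]),[(n,np.round(d['pixel'],1),round(d['score'],2)) for n in('stud_top','stud_block') for d in robot.spot_point(k,n)[:4]])
u=proj(W,[.517,-.105,.05]).astype(int);x0,y0=np.clip(u[0]-65,0,430),np.clip(u[1]-65,0,290)
v=proj(A,[.517,-.105,.05]).astype(int)
print(x0,y0,v)
L=cv2.resize(w['img'][y0:y0+130,x0:x0+130],(520,520),interpolation=cv2.INTER_CUBIC)
Q=[cv2.resize(i['img'][t[1]-30:t[1]+30,t[0]-30:t[0]+30],(260,260),interpolation=cv2.INTER_CUBIC) for i,t in((a,v),(b,proj(B,[.517,-.105,.05]).astype(int)))]
print(proj(B,[.517,-.105,.05]).astype(int))
save('s1',np.hstack([L,np.vstack(Q)]))
```

```text
[ 0.4867 -0.1185  0.3019] [-3.0336 -0.8163 -0.    ] 14.85 [-0.2208  0.2104 -0.2007]
pred [285.0672 150.8935] [('stud_top', array([253.9, 255.6]), 0.59), ('stud_top', array([382.2,  61.4]), 0.56), ('stud_block', array([260. , 235.1]), 0.92), ('stud_block', array([282.3, 139.4]), 0.78)]
pred [251.9421 189.1148] [('stud_top', array([261.3, 155.4]), 0.63), ('stud_top', array([250.7, 192.1]), 0.43), ('stud_top', array([218.3, 220.5]), 0.43), ('stud_top', array([248.8, 117.8]), 0.4), ('stud_block', array([261.6, 171.9]), 0.77), ('stud_block', array([220.6, 234. ]), 0.6), ('stud_block', array([254.4, 206.8]), 0.57), ('stud_block', array([247.8, 147.4]), 0.39)]
pred [310.1715 187.3745] [('stud_top', array([357.8, 193. ]), 0.46), ('stud_top', array([312.6, 187.3]), 0.38), ('stud_top', array([269.3, 168.5]), 0.37), ('stud_block', array([355.6, 209.7]), 0.92), ('stud_block', array([269.8, 185.5]), 0.84), ('stud_block', array([307.1, 205.5]), 0.81)]
219 84 [252 193]
[309 192]
```

View pics/s1.png

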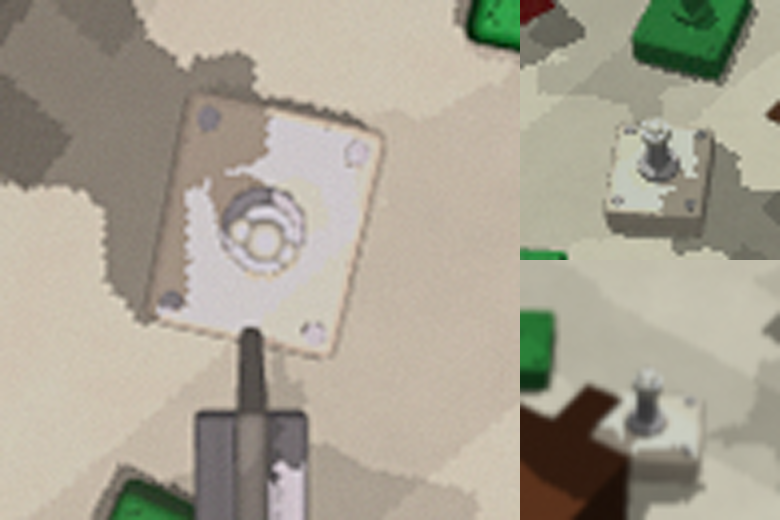

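Stud top at wrist pixel (285,144), with the lower cusps to its image left and right. So my rocking axis runs along the cusp line and clears them.

Run:
```python
from h import *
p,r=tcp();w=robot.capture('wrist');W=wristcam(w,p,r)
A=cam(robot.capture('scene'));b=robot.capture('side');B=cam(b)
f=lambda c:(219+c[0]/4-.4,84+c[1]/4-.4)
print(atz(W,f((265,240)),.07),'collar',atz(W,f((262,230)),.03),'block',atz(W,f((264,227)),.024))
S=tri([(W,f((265,240))),(A,(253.6,191.8)),(B,(308.5,187.8))]);print(S)
# foot and plate in wrist view -> gauge offset in grip
q=lambda c,z:r.inv().apply(atz(W,f(c),z)-p)
for c in((195,412),(308,412)):print('foot +y top edge',q(c,p[2]-.094))
print('plate top +y end',q((252,330),p[2]-.024))
go([.517,-.105,.185],r)
```

```text
[ 0.5236 -0.1008  0.07  ] collar [ 0.523  -0.1006  0.03  ] block [ 0.5237 -0.1009  0.024 ]
(array([ 0.5221, -0.1001,  0.069 ]), [array([-1.3,  0.8]), array([-0.8, -0.5]), array([-0.7,  0.5])])
foot +y top edge [ 0.0236 -0.0099  0.094 ]
foot +y top edge [0.0236 0.0094 0.094 ]
plate top +y end [ 0.0485 -0.0001  0.024 ]
shift [0.033  0.0035 0.1169] turn [ 0. -0. -0.]
```

>>> send_rows --commands "0.02 0.001 0.02 0 0 0 0; 0.0404 0.0026 0.05 0 0 0 0; 0.0404 0.0026 0.08 0 0 0 0; 0.0404 0.0026 0.1 0 0 0 0; 0.0404 0.0026 0.112 0 0 0 0; 0.0404 0.0026 0.117 0 0 0 0; 0.0404 0.0026 0.117 0 0 0 0; 0.0404 0.0026 0.117 0 0 0 0"

```text
clock: 16.3
position: [0.5234, -0.1006, 0.1857]
orientation: [0.0, 0.966, 0.26, 0.001]
wrist_force: [-0.0, -0.7, -0.5]
finger_gap: 0.0093
finger_force: 59.1
```

Run:
```python
from h import *
p,r=tcp();w=robot.capture('wrist');W=wristcam(w,p,r);a=robot.capture('scene');A=cam(a);b=robot.capture('side');B=cam(b)
print(p,robot.state()['wrist_force'],r.as_rotvec());go([.523,-.1005,.166],down(-1.05))
S=[.523,-.1005,.07];Q=[]
for k,c in((a,A),(b,B)):
    t=proj(c,S).astype(int);Q.append(cv2.resize(k['img'][t[1]-45:t[1]+25,t[0]-35:t[0]+35],(400,400),interpolation=cv2.INTER_CUBIC))
save('s2',np.hstack(Q))
```

```text
[ 0.5234 -0.1006  0.1857] [-0.0839  0.2924 -0.5544] [3.0334 0.8164 0.0023]
shift [-0.0002 -0.0001  0.0194] turn [ 0.0004 -0.0011  0.0051]
```

View pics/s2.png

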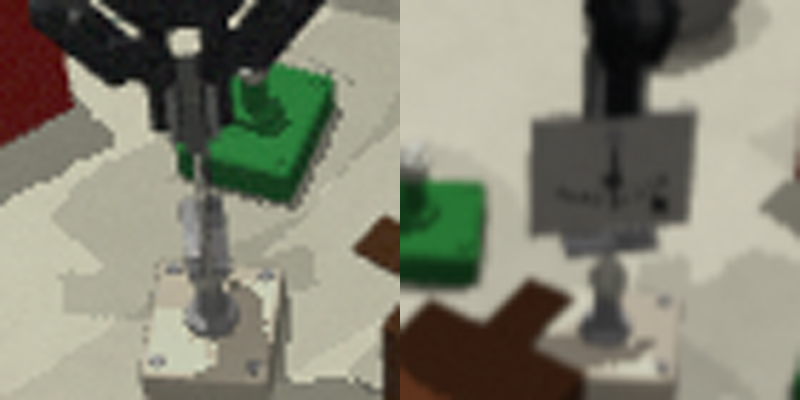

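The foot hangs centred over the stud in both views, a small gap above it, and the pointer is at mid scale. Lowering slowly.

>>> send_rows --commands "0 0 0.004 0 0 0 0; 0 0 0.008 0 0 0 0; 0 0 0.011 0 0 0 0; 0 0 0.013 0 0 0 0; 0 0 0.015 0 0 0 0; 0 0 0.017 0 0 0 0; 0 0 0.018 0 0 0 0; 0 0 0.018 0 0 0 0"

```text
clock: 17.45
position: [0.5229, -0.1005, 0.167]
orientation: [-0.0, 0.966, 0.26, -0.0]
wrist_force: [-1.2, -0.2, 0.7]
finger_gap: 0.0094
finger_force: 59.5
```

Run:
```python
from h import *
F=[]
for i in range(10):
    robot.capture('side');F.append(robot.state()['wrist_force'])
print(tcp()[0],np.mean(F,0),np.std(F,0),robot.state()['finger_gap'])
```

```text
[ 0.5229 -0.1004  0.1669] [-0.9267  0.144   0.7769] [0.3567 0.5987 0.4789] 0.009121661656883611
```

>>> send_rows --commands "0 0 0.001 0 0 0 0; 0 0 0.002 0 0 0 0; 0 0 0.002 0 0 0 0; 0 0 0.002 0 0 0 0; 0 0 0.002 0 0 0 0; 0 0 0.002 0 0 0 0; 0 0 0.002 0 0 0 0; 0 0 0.002 0 0 0 0"

```text
clock: 18.95
position: [0.5229, -0.1005, 0.1649]
orientation: [-0.0, 0.966, 0.26, -0.0]
wrist_force: [-0.5, 1.3, 2.1]
finger_gap: 0.0093
finger_force: 59.6
```

Run:
```python
from h import *
F=[]
for i in range(12):
    b=robot.capture('side');F.append(robot.state()['wrist_force'])
print(tcp()[0],np.mean(F,0),robot.state()['clock'])
for n in('pointer_tip','mark'):print(n,[(np.round(d['pixel'],1),round(d['score'],2)) for d in robot.spot_point(b,n)[:2]])
for a in np.linspace(.059,.472,8):print(round(a,3),-.1*np.sin(a),.1*(1-np.cos(a)))
```

```text
[ 0.5229 -0.1005  0.1649] [-1.0149  0.0456  1.8762] 19.55
pointer_tip [(array([262.4, 285. ]), 0.3)]
mark []
0.059 -0.00589657761238754 0.00017399951685387327
0.118 -0.011772635191662145 0.0006953925507781956
0.177 -0.017607724114227823 0.001562364659053095
0.236 -0.023381538327018066 0.0027718987871192427
0.295 -0.029073985012364273 0.00431978576789861
0.354 -0.03466525451080712 0.006200638969655204
0.413 -0.040135889258520026 0.008407913041421433
0.472 -0.04546685149944327 0.01093392669075629
```

>>> send_rows --commands "-0.0059 0 0.0002 0 0.059 0 0; -0.0118 0 0.0007 0 0.118 0 0; -0.0176 0 0.0016 0 0.177 0 0; -0.0234 0 0.0028 0 0.236 0 0; -0.0291 0 0.0043 0 0.295 0 0; -0.0347 0 0.0062 0 0.354 0 0; -0.0401 0 0.0084 0 0.413 0 0; -0.0455 0 0.0109 0 0.472 0 0"

```text
clock: 20.65
position: [0.4838, -0.124, 0.1544]
orientation: [-0.06, 0.939, 0.252, 0.227]
wrist_force: [-0.7, 0.1, 1.9]
finger_gap: 0.0092
finger_force: 59.7
```

>>> send_rows --commands "0 0 0 0 0 0 0; 0 0 0 0 0 0 0; 0 0 0 0 0 0 0; 0 0 0 0 0 0 0; 0 0 0 0 0 0 0; 0 0 0 0 0 0 0; 0 0 0 0 0 0 0; 0 0 0 0 0 0 0"

```text
clock: 21.65
position: [0.4834, -0.1243, 0.1538]
orientation: [-0.06, 0.939, 0.253, 0.225]
wrist_force: [-4.0, -2.6, 2.2]
finger_gap: 0.0093
finger_force: 60.0
```

>>> send_rows --commands "0 0 0 0 0 0 0; 0 0 0 0 0 0 0; 0 0 0 0 0 0 0; 0 0 0 0 0 0 0; 0 0 0 0 0 0 0; 0 0 0 0 0 0 0; 0 0 0 0 0 0 0; 0 0 0 0 0 0 0"

```text
clock: 22.65
position: [0.4835, -0.1243, 0.1538]
orientation: [-0.06, 0.939, 0.253, 0.225]
wrist_force: [-4.1, -2.2, 1.9]
finger_gap: 0.0091
finger_force: 60.0
```

Run:
```python
from h import *
F=[]
for i in range(10):
    b=robot.capture('side');F.append(robot.state()['wrist_force'])
B=cam(b);p,r=tcp();print(p,np.mean(F,0),robot.state()['clock'],robot.state()['finger_gap'])
M=r.as_matrix();print('tilt',np.arcsin(-M[2,0]),np.arctan2(M[2,0],-M[2,2]),M[2],'foot',p+r.apply([0,0,.1]))
G=lambda v:p+r.apply([v[1],v[0],-(v[2]-.101)])
print('pivot',proj(B,G((-.004,0,.066))),'mark',proj(B,G((-.004,-.042*np.sin(.472),.066-.042*np.cos(.472)))),'plumb',proj(B,G((-.004,0,.066))-0 if 0 else G((-.004,0,.066))-[0,0,.042]))
for n in('pointer_tip','mark'):print(n,[(np.round(d['pixel'],1),round(d['score'],2)) for d in robot.spot_point(b,n)[:2]])
t=proj(B,G((0,0,.045))).astype(int);print(t-35)
ims=np.mean([robot.capture('side')['img'].astype(float) for _ in range(3)],0).astype(np.uint8)
np.savez('fin.npz',img=ims);save('fin',ims[t[1]-35:t[1]+35,t[0]-35:t[0]+35],8)
```

```text
[ 0.4835 -0.1243  0.1539] [-4.5291 -3.3755  1.7707] 23.15 0.009168786527669686
tilt -0.4697995126701231 0.4698002489728471 [ 0.4527  0.0017 -0.8917] foot [ 0.5227 -0.1017  0.0647]
pivot [319.8217 172.8393] mark [318.9524 184.7166] plumb [318.9236 184.7372]
pointer_tip []
mark []
[280 142]
```

View pics/fin.png

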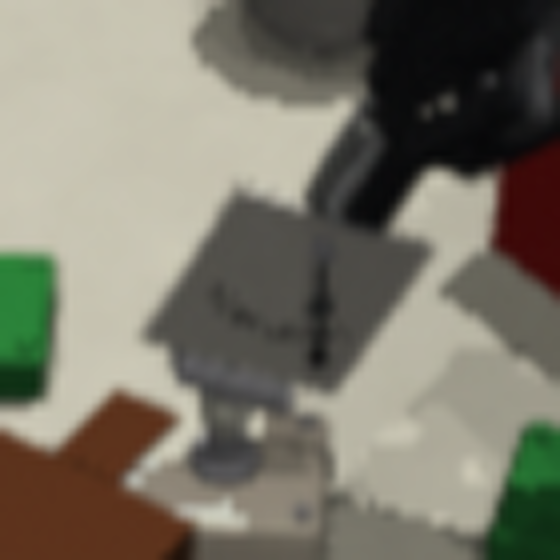

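The pointer, from pivot (322,250) through bob (320,305), runs straight down onto the rider at (318,352). The sideways contact force is about 5.6 N, so I'll relieve it with a small shift and measure again.

>>> send_rows --commands "-0.0005 0 -0.0002 0 0 0 0; -0.001 0 -0.0005 0 0 0 0; -0.001 0 -0.0005 0 0 0 0; -0.001 0 -0.0005 0 0 0 0; -0.001 0 -0.0005 0 0 0 0; -0.001 0 -0.0005 0 0 0 0; -0.001 0 -0.0005 0 0 0 0; -0.001 0 -0.0005 0 0 0 0"

```text
clock: 24.4
position: [0.4828, -0.1239, 0.1541]
orientation: [-0.061, 0.939, 0.253, 0.226]
wrist_force: [-1.5, -4.4, 2.2]
finger_gap: 0.0091
finger_force: 59.9
```

Run:
```python
from h import *
F=[];I=[]
for i in range(12):
    b=robot.capture('side');F.append(robot.state()['wrist_force']);I.append(b['img'].astype(float))
B=cam(b);p,r=tcp();print(p,np.mean(F,0),robot.state()['clock'],r.as_matrix()[2])
im=np.mean(I,0).mean(2);g=cv2.resize(im[142:212,280:350].astype(np.float32),None,fx=8,fy=8,interpolation=cv2.INTER_CUBIC)
# dark-weighted column centroid per row band along pointer
for y in range(240,384,8):
    s=g[y:y+8,290:345].mean(0);wt=np.clip(np.median(s)-8-s,0,None);x=np.arange(290,345)
    print(y+4,round(float((wt*x).sum()/max(wt.sum(),1e-6)),1),round(float(wt.sum())),end=' | ')
n=r.apply([0,1,0])
def gy(c):
    px=(280+(c[0]+.5)/8-.5,142+(c[1]+.5)/8-.5);o,d=ray(B,px);P0=p-n*.004;X=o+d*((P0-o)@n)/(d@n);v=r.inv().apply(X-p);return np.array([v[0],.101-v[2]])
print()
for c in((322,250),(320,305),(318,352),(240,188),(430,243),(148,335),(335,390)):print(c,gy(c))
```

```text
[ 0.4827 -0.1239  0.1541] [-1.143  -3.5335  1.8162] 25.0 [ 0.4548  0.0001 -0.8906]
244 0.0 0 | 252 0.0 0 | 260 323.6 43 | 268 323.6 143 | 276 323.5 196 | 284 322.6 210 | 292 321.4 269 | 300 321.2 321 | 308 320.4 310 | 316 319.2 246 | 324 318.7 111 | 332 318.8 32 | 340 319.1 104 | 348 318.2 303 | 356 317.8 485 | 364 318.1 369 | 372 318.0 95 | 380 326.6 0 | 
(322, 250) [0.0007 0.0661]
(320, 305) [-0.0108  0.0451]
(318, 352) [-0.021   0.0265]
(240, 188) [0.0392 0.0792]
(430, 243) [-0.0318  0.0817]
(148, 335) [0.0376 0.0128]
(335, 390) [-0.0355  0.0133]
```

```bash
python3 -c "
from cell import robot
print(robot.sign_off())"
```

```text
the job is handed in; nothing more can be done
None
```

I handed the job in at about 25 s on the clock: the flap is open past upright, the gauge is held still on the stud, which is about 6 mm down by force, and the pointer hangs on the rider to within about 0.01 rad by the side camera. A sideways push of about 3.7 N remained at the wrist, and I kept clear of the timer, gauze packet and suture box throughout.

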